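Draw a parts tray out of the bench rack with the drag hook

TASK

Take the drag hook by its handle, drop its tip into the pull eye of the parts tray in the low rack and, touching the tray with the hook alone, draw it straight out until its raised back lip comes up against the rack's cross rail; hold a firm pull of about 12 N there for half a second to feel that it is home, never loading the hook beyond 20 N. Then unhook, leaving the tray drawn out, and lay the hook down on the bench as it lay at first, clear of tray and rack. Leave the other tray and the things on the bench alone.

Things in the scene. Friction and masses are not known exactly. Their poses are not given: they have to be found in the camera images.
- hook: (All sizes in mm.) Drag hook, 234 long overall, about 180 g: pale wooden bar handle 110 x 28 wide x 24 high with a flat underside on which it stands on the bench; a 7 round steel rod leaves its front (+x), cranks up, runs straight ahead and is bent straight down at the end. Origin: middle of the handle's underside; x towards the tip, z up.
- hook_grip (a point): Grip point of the hook (its balance point lies within 20 of it): on the handle's centreline, 10 ahead of the handle's middle and 12 above its underside. Own axes = the hook's.
- hook_tip (a point): Bottom end of the hook's down-turned tip: 165 ahead of hook_grip (own +x), on the centreline, 0.5 above the level of the handle's underside. The tip is a 7 round rod with a rounded end; the horizontal part of the rod above it has its underside 26 and its top 33 above this point. Own axes = the hook's.
- rack: Low steel rack, fixed. Origin: on the bench below the middle of its deck's front edge; own +x = into the rack, -x = the way trays are drawn out. Wire deck x 0 to 250, 252 wide, front wire's underside 104 above the bench; 3 thick base sheet from x -60. Cross rail below the deck, across both lanes, heights 80 to 104: clamped, rigid, its back face anywhere from x 86 to 128 (not measured).
- tray: Target tray, loose: steel bin with bolts, 140 long x 110 wide x 50 high, 0.3 to 0.5 kg, in one of two 117 wide lanes (rack's y +61 or -61; it varies). Slides with 1.5 to 4 N friction. Pull eye in front; raised back lip, its front face 137 behind the tray's front, top 95 up, which bears on the cross rail when the tray is fully out. Origin: foot of the front face, mid-width; x from front to back.
- eye (a point): Middle of the opening of the tray's pull eye, a level U-shaped loop of 5 steel rod on the middle of its front face, 33 above the bench (axes = the tray's). The opening is 15 wide (y) and reaches from 9 behind this point (the tray's face) to 10 in front of it, where it is rounded. The loop's top is 2.5 above this point. At the start the eye is 55 to 80 behind the deck's front edge.
- tray_plain: The other tray, same size, in the other lane, with a plain finger lip in front instead of an eye and short round bars in it. To be left alone. Origin: foot of its front face, mid-width.
- oil_can: Blue can, 62 diameter x 150 high, standing on the bench to the left. To be left alone. Origin: centre of its underside.
- spanner: Steel spanner, 180 long, lying on the bench to the left. To be left alone.
- mug: White mug, 78 diameter x 90 high, standing on the bench to the right. To be left alone. Origin: centre of its underside.
Things that resemble listed ones, but are neither listed nor needed, are in the scene too. Of the things shaped like the hook, the wooden one is meant.

How it is judged:
By the outcome, as a careful person would: the job done as asked, in the order asked, and still so for the second after the job is handed in, with the robot touching nothing.
It also fails if it takes over 64 s, if anything falls off the work surface, if the arm or the gripper's body presses on something with over 40 N, if the wrist force passes 120 N, or if a joint passes its speed limit or range.

ROBOT

A 6-joint arm with a two-finger parallel gripper is mounted at the origin on the work surface. World frame = base frame: x ahead of the robot, y to its left, z up, the work surface at z = 0. Lengths are in m, angles in rad, forces in N, time in s.
With the tool pointing down it reaches from about 0.3 to 0.85 m from the base axis. Payload 5.4 kg.
Tool frame: the origin (TCP) lies midway between the tips of the shut fingers; the grasp point (between the pads) lies 19 mm behind it; z points along the fingers, y is the line along which they close (so a half turn about z gives the same grasp; the last joint's range is limited). The gripper opens to 85 mm and grips with 20 to 120 N. Pads are 22 mm wide; open, the fingers measure 114 mm over their backs; the gripper's body (76 mm by 85 mm) begins 54 mm behind the grasp point. The pads swing forward as they close: fully open they stand 13 mm farther back than shut.
Start: joints at [-1.531, 0.158, 1.597, -0, 1.386, -0.21], TCP at [0.142, -0.557, 0.192] pointing down, gripper open.
Joint ranges: [-2.91, 2.91], [-0.94, 2.29], [0.18, 2.7], [-1.29, 4.43], [0.17, 2.64], [-3, 3]. Speed limits (rad/s): [2.57, 2.57, 3.14, 3.14, 3.14, 3.14].

INTERFACE

Orientations are given as a unit quaternion [w, x, y, z].
In Python, from plant import reach, movel, movej, release, close_gripper, pause, inverse_kinematics, state, capture, MotionError, sign_off, silhouettes, mark_of gives the robot as it stands. Calls block until the motion is done:
- reach(position, orientation): joint-space move of the TCP to a pose.
- movel(position, rotation=None, max_speed=0.15, f_stop=None): straight line of the TCP; rotation=None keeps the orientation; max_speed is the mean speed in m/s. With f_stop (N) it stops when the force on the tool has changed by that much, and returns True; else False.
- movej(angles): joint-space move.
- release() and close_gripper(squeeze=None): open the fingers fully, or close them until they stop; squeeze is the grip in N (None keeps the last).
- pause(seconds).
- inverse_kinematics(position, orientation): joint angles nearest the present ones, or None.
- state(): the state.
- capture(name): name is "scene" or "top" or "wrist"; returns a dict with "frame" (400x640x3 uint8, blue, green, red), "camera_matrix" (3x3 intrinsics, pixels), "R" (3x3) and "t" (3): a world point X has camera coordinates R X + t; the wrist camera has in their place "T_tool_cam" (4x4, takes a point from camera to tool coordinates, whose origin is the TCP and whose axes are the flange's). Camera axes: x right, y down, z forward; pixel columns grow to the right and rows downward; lengths in m; the calibration is good to about 2 mm. The wrist camera is an equidistant fisheye: a pixel r from the principal point sees the ray r / f radians off the axis. A picture is of the moment at which its call begins: read the wrist's pose just before it. There is no depth.
A pose or a line that the arm cannot do raises MotionError and nothing moves.
- sign_off(): hands the job in; it is judged then, once.
Trained networks look in the newest picture that a camera, given by its name, has taken for a name from the list of things; names that differ only in an ending like _2 or _b are one class to them, and where a whole thing is asked for, a point or a joint stands for the part that bears it (a point fixed in the world has none). Each returns a list of dicts, best first, with "conf" (0 to 1); they miss things now and then, are a little off and sometimes report something else, mostly with a low value. They report only what shows in the picture. A call takes as long as a camera call. They do not tell look-alikes from the thing itself.
- silhouettes(name, camera): "pixels" (400x640 bool, what is visible of it) and "location" ([row, column] as shares, 0 to 1, of the picture: columns of its width, rows of its height, amid what is visible of it).
- mark_of(name, camera): "location" ([row, column] as shares, 0 to 1, of the picture: columns of its width, rows of its height: a listed point, or the origin of a listed thing).
The state is a dict: "time": time; "joints": joint angles; "dq": joint speeds; "tau": joint torques, N m; "tool_pos": TCP position; "tool_rot": TCP orientation; "ft_force": force on the tool from outside, world axes, zero at the start; "ft_torque": the same for the moment, N m; "opening": opening from 0.0 (shut) to 1.0 (fully open); "gripper_force": force on a finger pad.
Only numpy, scipy, OpenCV 4.12 (cv2) and the standard library are available. Lean on these libraries where they do the work, as an engineer would, in place of code of your own. Each camera call takes 0.05 s, during which the arm holds its last target. There are 200 camera calls.

## Working session

There is one attempt and no reset: what is moved stays moved. The work goes in short steps, each a Python script; the robot and the scene stay as the last script left them, time stands still between calls to the robot, and variables do not carry over. Pictures are saved under pics/ and viewed, at most 10 in all, crops included, and the job is handed in when it is done.

```bash
ls; mkdir -p pics
cat > h.py <<'E'
import numpy as np, cv2
from plant import *
def ray(c,px):
    K=c["camera_matrix"];R=np.array(c["R"]);t=np.array(c["t"])
    d=R.T@np.linalg.inv(K)@np.array([px[0],px[1],1.]);return -R.T@t,d
def atz(c,px,z):
    o,d=ray(c,px);return o+d*(z-o[2])/d[2]
def tri(c1,p1,c2,p2):
    A=[];b=[]
    for c,p in((c1,p1),(c2,p2)):
        o,d=ray(c,p);d=d/np.linalg.norm(d);P=np.eye(3)-np.outer(d,d);A.append(P);b.append(P@o)
    x=np.linalg.lstsq(np.vstack(A),np.hstack(b),rcond=None)[0];return x
E
python3 - <<'E'
from h import *
S={}
for n in("scene","top"):
    c=capture(n);cv2.imwrite(f"pics/{n}.png",c["frame"]);np.savez(f"{n}.npz",**c)
    for k in("hook","hook_grip","hook_tip","rack","tray","eye","tray_plain","oil_can","spanner","mug"):
        for d in mark_of(k,n):
            p=(d["location"][1]*640,d["location"][0]*400)
            z={"hook_grip":.012,"eye":.033}.get(k,0)
            print(n,k,round(d["conf"],2),np.round(p,1),np.round(atz(c,p,z),4))
print(state())
E
```

```text
pics
scene hook 0.91 [248.6 240.1] [ 0.4235 -0.2242  0.    ]
scene hook 0.71 [314.6 162.9] [ 0.3455  0.2251 -0.    ]
scene hook 0.61 [205.3 226. ] [ 0.2671 -0.2671  0.    ]
scene hook 0.58 [332.2 331.8] [ 0.8132 -0.3158  0.    ]
scene hook_grip 0.63 [311.3 161.4] [0.3387 0.2123 0.012 ]
scene hook_grip 0.62 [254.8 234.4] [ 0.4308 -0.2018  0.012 ]
scene hook_grip 0.61 [197.6 227.3] [ 0.2624 -0.2921  0.012 ]
scene hook_grip 0.57 [325.4 324.6] [ 0.7911 -0.3157  0.012 ]
scene hook_tip 0.86 [302.4 223.6] [ 0.5143 -0.0641  0.    ]
scene hook_tip 0.72 [287.  286.8] [ 0.6333 -0.283   0.    ]
scene hook_tip 0.61 [322.2 192.5] [0.4744 0.1008 0.    ]
scene hook_tip 0.58 [153.8 219.1] [ 0.1053 -0.351   0.    ]
scene rack 0.73 [353.4 243.5] [ 0.6958 -0.0339  0.    ]
scene tray 0.58 [384.6 242.1] [0.7709 0.0311 0.    ]
scene tray 0.29 [247.8 238.5] [ 0.4168 -0.2209  0.    ]
scene eye 0.96 [381.6 231.4] [0.7522 0.0364 0.033 ]
scene tray_plain 0.9 [367.5 271.7] [ 0.7874 -0.0998  0.    ]
scene oil_can 0.82 [387.5 162.8] [0.5755 0.4026 0.    ]
scene spanner 0.6 [357.6 149.4] [0.4315 0.4082 0.    ]
scen
[... 1415 characters left out ...]
4325  0.    ]
{'time': 1.1, 'joints': array([-1.53106120e+00,  1.58425050e-01,  1.59701607e+00,  2.27876634e-05,
        1.38619229e+00, -2.10070555e-01]), 'dq': array([-0.00028309,  0.0004244 , -0.00080372,  0.00042505, -0.00054109,
       -0.00047169]), 'tau': array([-4.92333893e-04, -3.96022153e+01, -3.31700778e+01, -2.69234997e-04,
        7.62693053e-04,  4.12917146e-06]), 'tool_pos': array([ 0.14215166, -0.55712818,  0.192077  ]), 'tool_rot': array([-1.93529696e-05,  9.92210036e-01,  1.24576256e-01,  1.28931853e-05]), 'ft_force': array([0.0613153 , 0.55403859, 0.46429112]), 'ft_torque': array([ 0.01101858, -0.03419608,  0.01760211]), 'gripper_force': 0.0, 'opening': 0.9944096634852161}
```

View pics/scene.png

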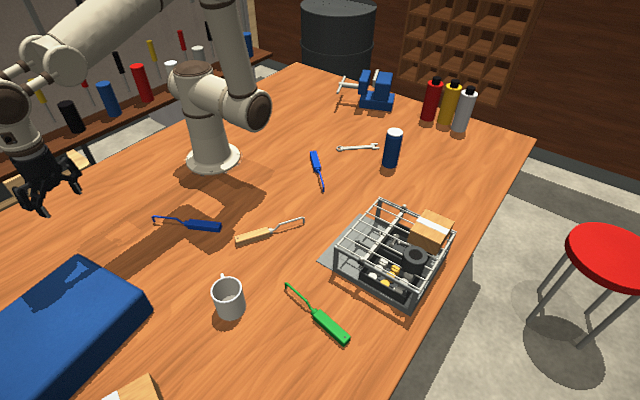

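View pics/top.png

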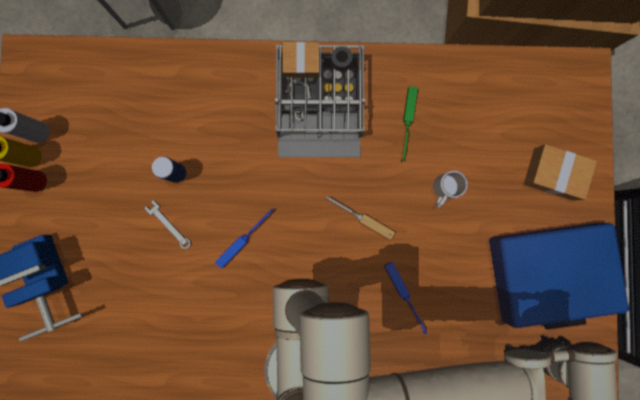

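Hook-shaped candidates in the top view: the wooden/pale one at (377,227), blue at (235,250), blue at (400,285) and green at (410,107). The wooden one fits because it has a pale wooden handle and a steel rod. The target tray has the eye at (298,116), in the left lane. Next I take closer wrist looks at the rack and hook.

```bash
cat >> h.py <<'E'
from scipy.spatial.transform import Rotation as Ro
def down(a): # tool x at yaw a, pointing down
    q=(Ro.from_euler('z',a)*Ro.from_euler('x',np.pi)).as_quat();return np.array([q[3],q[0],q[1],q[2]])
def wrist():
    s=state();c=capture("wrist");q=s["tool_rot"];T=np.eye(4);T[:3,:3]=Ro.from_quat([q[1],q[2],q[3],q[0]]).as_matrix();T[:3,3]=s["tool_pos"]
    c["W"]=T@np.array(c["T_tool_cam"]);return c
def watz(c,p,z):
    K=c["camera_matrix"];u=(p[0]-K[0,2])/K[0,0];v=(p[1]-K[1,2])/K[1,1];th=np.hypot(u,v)
    d=np.array([np.sin(th)*u/th,np.sin(th)*v/th,np.cos(th)]) if th>1e-9 else np.array([0,0,1.])
    d=c["W"][:3,:3]@d;o=c["W"][:3,3];return o+d*(z-o[2])/d[2]
def report(c,names):
    for k,z in names:
        for d in mark_of(k,"wrist"):
            p=(d["location"][1]*640,d["location"][0]*400);print(k,round(d["conf"],2),np.round(p,1),np.round(watz(c,p,z),4))
E
python3 - <<'E'
from h import *
reach([0.43,-0.21,0.22],down(1.065))
c=wrist();cv2.imwrite("pics/w1.png",c["frame"]);print(c["T_tool_cam"],c["camera_matrix"])
np.savez("w1.npz",**c)
report(c,[("hook_grip",.012),("hook_tip",0.0005),("hook",0)])
m=silhouettes("hook","wrist")
for d in m: 
    print(d["conf"],d["location"],d["pixels"].sum(),c["frame"][d["pixels"]].mean(0))
print(state()["time"])
reach([0.60,0.02,0.25],down(0))
c=wrist();cv2.imwrite("pics/w2.png",c["frame"]);np.savez("w2.npz",**c)
report(c,[("eye",.033),("tray",0),("tray_plain",0),("rack",0)])
print(state()["time"],state()["joints"])
a=cv2.imread("pics/w1.png");b=cv2.imread("pics/w2.png")
cv2.imwrite("pics/w12.png",cv2.resize(np.vstack([a,b]),(480,600)))
E
```

```text
[[ 8.84809516e-04 -9.57008838e-01 -2.90057411e-01  7.54227736e-02]
 [ 9.99999470e-01  6.94047534e-04  7.60537103e-04  1.15688710e-04]
 [-5.26527098e-04 -2.90057930e-01  9.57008945e-01 -1.82418191e-01]
 [ 0.00000000e+00  0.00000000e+00  0.00000000e+00  1.00000000e+00]] [[309.70691629   0.         321.44767699]
 [  0.         309.70691629 198.58494217]
 [  0.           0.           1.        ]]
hook_grip 0.87 [557.5 115.6] [ 0.7929 -0.3083  0.012 ]
hook_grip 0.69 [243.1 260. ] [ 0.2643 -0.2749  0.012 ]
hook_tip 0.79 [319.8  33.1] [ 5.125e-01 -5.810e-02  5.000e-04]
hook_tip 0.7 [472.3 145.9] [ 6.314e-01 -2.870e-01  5.000e-04]
hook 0.97 [248.9 254.8] [ 0.2712 -0.2758  0.    ]
hook 0.89 [560.7 113.5] [ 0.8115 -0.3131  0.    ]
hook 0.55 [321.7 168. ] [ 0.4283 -0.215   0.    ]
0.73 [0.304, 0.8706] 1481 [ 52.78933153 175.18163403  69.62660365]
0.71 [0.3848, 0.5064] 2471 [141.34196682 209.98259814 238.12707406]
0.68 [0.627, 0.39] 1187 [157.27295703  75.00252738  56.25526537]
3.0083
eye 0.58 [312.4  40.1] [0.763 0.032 0.033]
tray 0.84 [315.   38.5] [0.7726 0.0293 0.    ]
tray_plain 0.68 [403.6  35.9] [ 0.782  -0.0946  0.    ]
rack 0.65 [361.2  89.4] [ 0.7008 -0.0343  0.    ]
4.6833 [-1.68661037e-01  1.91226442e-01  1.44590111e+00 -4.38298554e-05
  1.50436339e+00  1.40283322e+00]
```

View pics/w12.png

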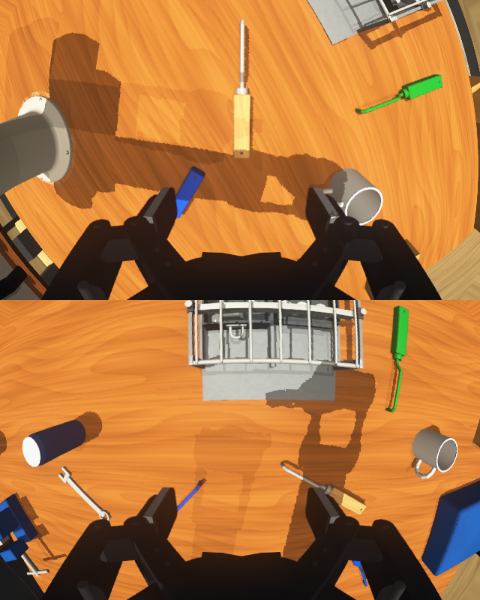

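w1 shows the wooden hook (handle at (321,165), tip at (322,30)), the blue one at (250,255) and the green one at (560,115). w2 shows the eye at about (313,40) in the left lane, and the rack nearly square to the world. I confirm with an enlarged crop and fit the handle and sheet edges.

Run:
```python
from h import *
c=wrist()
w=dict(np.load("w1.npz"))
f=w["frame"].astype(int)
# handle: wood pale colour within box
m=np.zeros(f.shape[:2],np.uint8); m[115:215,290:355]=1
m&=((f[...,1]>165)&(f[...,0]>95)).astype(np.uint8)
m=cv2.morphologyEx(m,cv2.MORPH_OPEN,np.ones((9,9)))
ys,xs=np.nonzero(m);print(len(xs),xs.min(),xs.max(),ys.min(),ys.max())
P=np.array([watz(w,p,.024)[:2] for p in zip(xs,ys)])
r=cv2.minAreaRect((P*1000).astype(np.float32));print("rect z=24",r)
b=cv2.boxPoints(r);print(np.round(b,1))
f2=c["frame"]
# sheet corners
for n,p in {"sheetL":(271,133),"sheetR":(447,133)}.items(): print(n,watz(c,p,.003))
A=cv2.resize(f[10:230,250:400].astype(np.uint8),None,fx=2.7,fy=2.7,interpolation=cv2.INTER_CUBIC)
B=cv2.resize(f2[0:145,245:495],None,fx=2.9,fy=2.9,interpolation=cv2.INTER_CUBIC)
A=cv2.resize(A,(0,0),fx=.6,fy=.6)
H=A.shape[0]; out=np.zeros((600,800,3),np.uint8); out[:B.shape[0],:B.shape[1]]=B
A=cv2.rotate(A,cv2.ROTATE_90_CLOCKWISE)[:180];A=cv2.resize(f[105:225,200:440].astype(np.uint8),(356,178)); out[421:421+178,:356]=A
cv2.imwrite("pics/crop.png",out)
```

```text
1619 312 332 117 198
rect z=24 ((437.06005859375, -200.49432373046875), (102.35797119140625, 25.39904022216797), 60.618961334228516)
[[ 400.9 -238.9]
 [ 423.  -251.3]
 [ 473.2 -162.1]
 [ 451.1 -149.7]]
sheetL [0.64018272 0.09076036 0.003     ]
sheetR [ 0.64471929 -0.16266311  0.003     ]
```

View pics/crop.png

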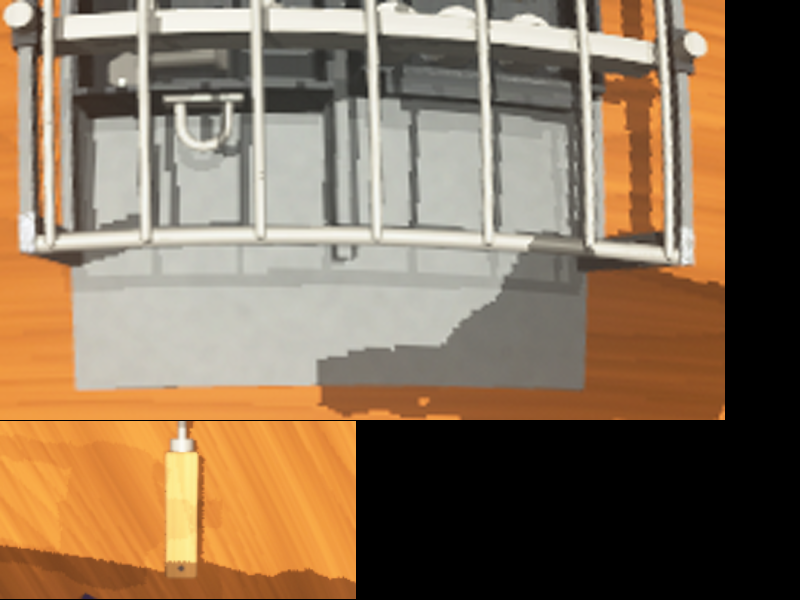

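The crop confirms the wooden handle with its steel ferrule, and the U-eye opening centred near crop (205,121), which is full pixel (315.5,41.7). Grasping now.

Run:
```python
from h import *
w=dict(np.load("w2.npz"))
e=watz(w,(315.5,41.7),.033);print("eye",e)
t=dict(np.load("top.npz"))
for n,p,z in(("deckL",(257,82.8),.107),("deckR",(483,86.2),.107),("sheetL",(271.2,133.8),.003),("sheetR",(446.4,133.8),.003)): print(n,watz(w,p,z))
w1=dict(np.load("w1.npz"))
print(watz(w1,(322,126),.024),watz(w1,(321.5,210),.024))
A=np.deg2rad(60.6);g=[.434,-.205]
reach([*g,.10],down(A))
print("stop",movel([*g,.004],max_speed=.1,f_stop=8),state()["tool_pos"])
p0=state()["tool_pos"]
close_gripper(60);s=state();print(s["opening"],s["gripper_force"],s["tool_pos"],s["ft_force"])
np.savez("grasp.npz",p=s["tool_pos"],q=s["tool_rot"])
movel([*g,.15]);s=state();print(s["opening"],s["gripper_force"],s["ft_force"])
a=np.deg2rad(1)
reach([.475,.029,.12],down(a))
s0=state();print(s0["time"],s0["ft_force"],s0["tool_pos"])
movel([.475,.029,.055])
c=wrist();np.savez("w3.npz",**c)
report(c,[("hook_tip",.052),("eye",.033)])
cv2.imwrite("pics/w3.png",cv2.resize(c["frame"][0:200,220:480],None,fx=3,fy=3,interpolation=cv2.INTER_CUBIC))
print(state()["time"])
```

```text
eye [0.76081707 0.02805144 0.033     ]
deckL [0.70234435 0.08780024 0.107     ]
deckR [ 0.70893638 -0.16201038  0.107     ]
sheetL [0.63886976 0.09038959 0.003     ]
sheetR [ 0.6434563  -0.16177722  0.003     ]
[ 0.45624295 -0.16526403  0.024     ] [ 0.4036388  -0.25890017  0.024     ]
stop False [ 0.43460553 -0.20546874  0.00468717]
0.002321183141849653 0.0 [ 0.43397248 -0.20497797  0.00397436] [ 0.10915585 -0.54585912  0.42860329]
-0.0004393433730642755 0.0 [ 0.06243793 -0.66038071 -1.58689052]
10.5167 [0.78517078 0.00445115 0.15968928] [0.47495767 0.02861623 0.11980945]
hook_tip 0.87 [430.4 153.8] [ 0.5247 -0.0381  0.052 ]
hook_tip 0.7 [229.3 201. ] [0.4913 0.0898 0.052 ]
hook_tip 0.53 [615.2  66.9] [ 0.6152 -0.2173  0.052 ]
11.25
```

View pics/w3.png

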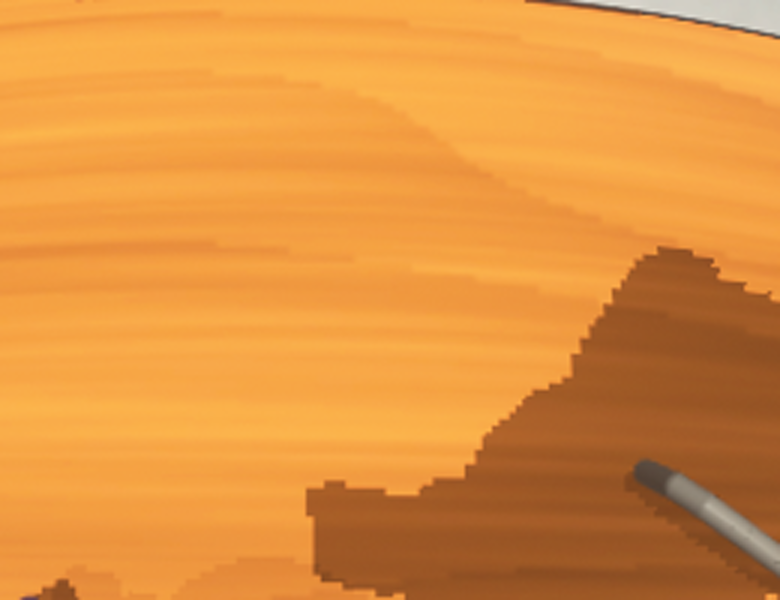

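The gripper is fully shut: the grasp failed. The hook tip is at about (432,153) in w3, still near its old place. Checking what happened.

Run:
```python
from h import *
movel([.475,.029,.15]);
c=wrist();t=capture("top");np.savez("top2.npz",**t);np.savez("w4.npz",**c)
report(c,[("hook_grip",.012),("hook_tip",.0005)])
for k in("hook_grip","hook_tip"):
    for d in mark_of(k,"top"):
        p=(d["location"][1]*640,d["location"][0]*400);print(k,round(d["conf"],2),np.round(p,1),np.round(atz(t,p,.012 if k=="hook_grip" else 0),4))
s=state();print(s["opening"],s["gripper_force"],s["time"])
out=np.vstack([cv2.resize(c["frame"],(480,300)),cv2.resize(t["frame"][130:330,200:520],(480,300))])
cv2.imwrite("pics/chk.png",out)
```

```text
hook_grip 0.89 [175.3 266.2] [0.3583 0.2153 0.012 ]
hook_grip 0.66 [517.6 318.2] [ 0.263  -0.2794  0.012 ]
hook_grip 0.61 [507.2 220.8] [ 0.4272 -0.2053  0.012 ]
hook_tip 0.97 [249.9 172.3] [0.4778 0.1098 0.0005]
hook_tip 0.92 [401.  143.7] [ 5.131e-01 -5.610e-02  5.000e-04]
hook_tip 0.87 [523.5 364.2] [ 0.127  -0.36    0.0005]
hook_tip 0.77 [565.8  70.8] [ 6.309e-01 -2.896e-01  5.000e-04]
hook_grip 0.97 [233.2 249.9] [0.3528 0.2135 0.012 ]
hook_grip 0.93 [407.3 103.1] [ 0.8104 -0.3078  0.012 ]
hook_grip 0.79 [396.6 278.9] [ 0.2741 -0.278   0.012 ]
hook_grip 0.75 [376.6 221.5] [ 0.4452 -0.2162  0.012 ]
hook_tip 0.76 [325.6 198.2] [ 0.5136 -0.0615  0.    ]
hook_tip 0.76 [400.5 160. ] [ 0.6354 -0.2901  0.    ]
hook_tip 0.72 [423.3 332.5] [ 0.1141 -0.3617  0.    ]
0.0003142100636872203 0.0 12.3333
```

View pics/chk.png

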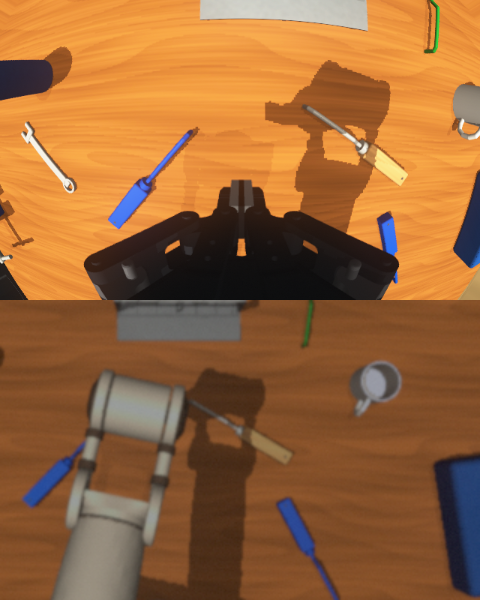

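The hook is unmoved with its handle at (380,162) in the wrist crop, and the gripper is shut and empty. I retry, checking the straddle with a picture before and after closing.

Run:
```python
from h import *
A=np.deg2rad(60.6);g=[.432,-.208]
release();print(state()["opening"])
reach([*g,.10],down(A));s=state();print(s["time"],s["opening"],s["tool_pos"],s["tool_rot"],down(A))
c0=wrist()
print(movel([*g,.004],max_speed=.1,f_stop=8))
s=state();print(s["opening"],s["tool_pos"],s["ft_force"])
c1=wrist()
close_gripper(60);s=state();print(s["time"],s["opening"],s["gripper_force"],s["tool_pos"],s["ft_force"])
pause(.3);s=state();print(s["opening"],s["gripper_force"])
c2=wrist()
cv2.imwrite("pics/g.png",np.vstack([cv2.resize(c["frame"][100:400,120:520],(400,300)) for c in(c1,c2)]))
```

```text
1.0001939344233508
14.5 0.9980208184358279 [ 0.43223104 -0.20765319  0.10011836] [2.39585710e-05 8.63421555e-01 5.04483104e-01 1.23360195e-04] [5.28677299e-17 8.63395551e-01 5.04527624e-01 3.08934070e-17]
False
1.0000140222386766 [ 0.43258419 -0.20847476  0.0046758 ] [ 0.3304817  -0.28958792 -0.00124643]
16.475 -0.0009490406933252557 0.0 [ 0.43197359 -0.2079924   0.00397328] [-0.78758653  0.13559808  0.78868869]
-0.0005206557530622997 0.0
```

View pics/g.png

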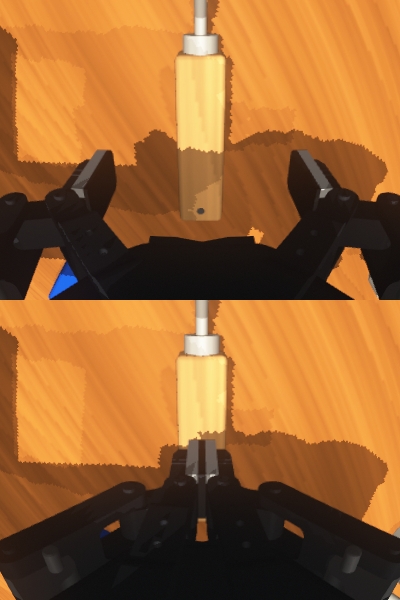

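The fingers close above the handle, so the real tips sit higher than the nominal TCP suggests. I probe gently with the shut tips on the handle's top to calibrate.

Run:
```python
from h import *
s=state();p=s["tool_pos"];t=s["time"]
try:
    print(movel([.432,-.208,-.035],max_speed=.03,f_stop=3))
except MotionError as e: print("ME",e)
s=state();print(s["tool_pos"],s["ft_force"],s["time"]-t)
```

```text
True
[ 0.43196351 -0.20798946 -0.01515776] [-1.47900188  1.11768472  6.39259642] 0.7417000000000016
```

Contact came at TCP z ≈ -0.015 on the 24 mm handle top, so the shut tips sit about 39 mm above the reported TCP. I re-grasp at z = -0.033.

Run:
```python
from h import *
g=[.432,-.208]
movel([*g,.03]);release()
print(movel([*g,-.033],max_speed=.08,f_stop=6),state()["tool_pos"][2],state()["ft_force"])
close_gripper(70);s=state();print(s["opening"],s["gripper_force"],s["tool_pos"],s["ft_force"])
np.savez("grasp.npz",p=s["tool_pos"],q=s["tool_rot"])
if s["opening"]>.15:
    movel([*g,.09]);s=state();print(s["opening"],s["gripper_force"],s["ft_force"],s["time"])
    reach([.475,.029,.06],down(np.deg2rad(1)))
    movel([.475,.029,.02])
    c=wrist();np.savez("w5.npz",**c)
    report(c,[("hook_tip",.053),("eye",.033)])
    s=state();print(s["opening"],s["tool_pos"],s["ft_force"],s["time"])
    cv2.imwrite("pics/w5.png",cv2.resize(c["frame"][0:300,170:470],(600,600),interpolation=cv2.INTER_CUBIC))
```

```text
False -0.03256979124777715 [-0.10406761  0.19634142  0.05380961]
0.30301700459141867 69.85689997673035 [ 0.43245572 -0.20839319 -0.03251519] [-0.2117039   0.14255288  3.67358901]
0.3088415766927896 69.1491186618805 [-0.48559791 -0.02926733 -1.89466927] 21.2667
hook_tip 0.62 [213.8 216.2] [0.4935 0.0878 0.053 ]
0.30716523248145733 [0.47622109 0.02862066 0.02126474] [-0.19220037  0.51477569 -2.92427042] 23.2167
```

View pics/w5.png

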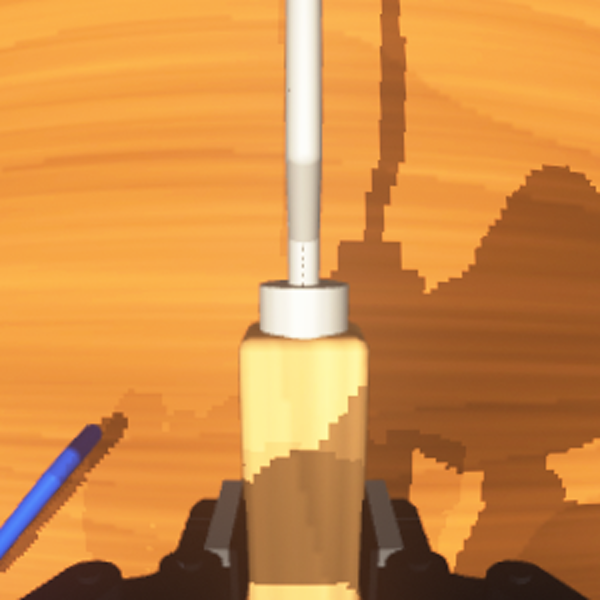

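The hook is held well (opening 0.305), with the rod straight ahead at column 322. The wrist view cannot see the tip, so I check it against the eye with the fixed cameras, tip just in front of the deck.

```bash
cat >> h.py <<'E'
YAW=np.deg2rad(1.3); ax=np.array([np.cos(YAW),np.sin(YAW)]); TIP=np.array([.170,-.0005])
EYE=np.array([.7595,.0275])
def tcp_for(tip,tz):
    R=np.array([[ax[0],-ax[1]],[ax[1],ax[0]]]);xy=np.array(tip)-R@TIP;return [xy[0],xy[1],tz-.033]
E
python3 - <<'E'
from h import *
tip=EYE-.085*ax
movel(tcp_for(tip,.045),down(YAW));pause(.2)
s=state();R=np.array([[ax[0],-ax[1]],[ax[1],ax[0]]]);print("expected tip",s["tool_pos"][:2]+R@TIP,s["tool_pos"][2]+.033)
S=capture("scene");T=capture("top");np.savez("s6.npz",**S);np.savez("t6.npz",**T)
best={}
for k in("hook_tip","eye"):
    for n,c in(("scene",S),("top",T)):
        for d in mark_of(k,n):
            p=(d["location"][1]*640,d["location"][0]*400);x=atz(c,p,.045 if k=="hook_tip" else .033)
            if .6<x[0]<.8 and abs(x[1])<.08: print(k,n,round(d["conf"],2),np.round(p,1),np.round(x,4)); best.setdefault((k,n),p)
    if (k,"scene") in best and (k,"top") in best: print("tri",k,tri(S,best[k,"scene"],T,best[k,"top"]))
print("old eye tri",tri(S,(381.6,231.4),T,(297.8,116.4)))
for n,c in(("scene",S),("top",T)):
    f=c["frame"].copy();K=c["camera_matrix"]
    for X,col in(((*(s["tool_pos"][:2]+R@TIP),s["tool_pos"][2]+.033),(0,0,255)),((*EYE,.033),(0,255,0))):
        q=K@(c["R"]@np.array(X)+c["t"]);print(n,q[:2]/q[2])
a=cv2.resize(S["frame"][190:270,310:430],(600,400),interpolation=cv2.INTER_CUBIC)
b=cv2.resize(T["frame"][95:165,260:380],(343,200),interpolation=cv2.INTER_CUBIC)
o=np.zeros((600,600,3),np.uint8);o[:400]=a;o[400:,:343]=b;cv2.imwrite("pics/s6.png",o);print(s["time"])
E
```

```text
expected tip [0.67397288 0.0257964 ] 0.0451340579316625
hook_tip scene 0.79 [360.1 221. ] [0.6799 0.0234 0.045 ]
hook_tip top 0.47 [301.1 141.7] [0.6783 0.0159 0.045 ]
tri hook_tip [0.67986181 0.01746884 0.04954774]
eye scene 0.6 [381.8 233. ] [0.756  0.0309 0.033 ]
eye top 0.68 [298.  114.7] [0.7622 0.0271 0.033 ]
tri eye [0.75942384 0.02611653 0.03971421]
old eye tri [0.7552179  0.02753164 0.04276625]
scene [358.93526193 219.71837585]
scene [382.250631   234.15382941]
top [297.77197182 143.04945786]
top [297.81856341 115.600603  ]
23.775
```

View pics/s6.png

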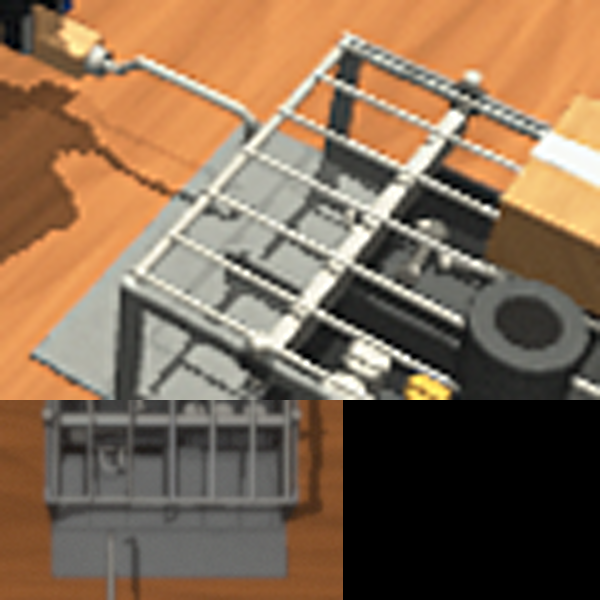

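In the top crop the rod is at column ≈298.9 and the eye at ≈299.5, and the offset between them matches what I predicted. Both cameras show the tip in line with the eye. Inserting now.

Run:
```python
from h import *
pause(.1);f0=state()["ft_force"]
print("fwd",movel(tcp_for(EYE,.045),max_speed=.08,f_stop=4),state()["ft_force"]-f0)
pause(.1);f0=state()["ft_force"]
st=movel(tcp_for(EYE,.016),max_speed=.04,f_stop=3);s=state()
print("down",st,s["tool_pos"][2]+.033,s["ft_force"]-f0,s["time"])
if not st:
    pause(.15);f1=state()["ft_force"];np.save("f1.npy",f1);print("base",f1)
    st=movel(tcp_for(EYE-.02*ax,.016),max_speed=.03,f_stop=7);s=state()
    print("pull20",st,s["tool_pos"],(s["ft_force"]-f1),s["time"])
    T=capture("top");
    for d in mark_of("eye","top"):
        p=(d["location"][1]*640,d["location"][0]*400);print(d["conf"],p,atz(T,p,.033))
```

```text
fwd False [-0.80885356 -0.60301429 -0.64570788]
down False 0.01623798357800406 [0.03089583 1.08675045 0.71110271] 26.3667
base [-0.03911557 -0.5475337  -2.30724291]
pull20 False [ 0.56928391  0.02368563 -0.01703551] [1.36861612 0.4725887  1.27082749] 27.3333
0.89 (299.072, 120.32000000000001) [0.74518467 0.02345108 0.033     ]
0.74 (303.68, 124.4) [0.73304251 0.00934839 0.033     ]
0.67 (301.376, 173.52) [0.58430287 0.01350543 0.033     ]
0.38 (178.688, 173.92000000000002) [0.5762274  0.37852721 0.033     ]
```

The eye has moved about 13 mm with the hook under a 1.4 N drag, so it is hooked. I pull on to the rail.

Run:
```python
from h import *
f1=np.load("f1.npy")
pull=lambda n=4:np.mean([(state()["ft_force"]-f1)[:2]@ax for _ in range(n)])
st=movel(tcp_for(EYE-.155*ax,.016),max_speed=.03,f_stop=6);s=state()
R=np.array([[ax[0],-ax[1]],[ax[1],ax[0]]])
d=(EYE-(s["tool_pos"][:2]+R@TIP))@ax
print("pull",st,"dist",d,s["ft_force"]-f1,s["time"])
if st:
    pause(.1);print("settled",pull());np.save("d.npy",d)
    x=d;F=pull();Fs=[]
    for i in range(25):
        if F>11.3: break
        x+=.0003 if F<8 else .00015
        movel(tcp_for(EYE-x*ax,.016),max_speed=.01);pause(.03);F=pull(1);Fs.append((round((x-d)*1e3,2),round(float(F),1)))
    print(Fs)
    h=[]
    if F>10.5:
        for i in range(14): pause(.05);h.append(round(float(pull(1)),1))
    print("hold",h,state()["time"],state()["ft_force"]-f1);np.save("x.npy",x)
```

```text
pull True dist 0.12169175721980227 [3.34729992 2.2367493  1.5365643 ] 30.4417
settled 3.6567620859890586
[(np.float64(0.3), 4.4), (np.float64(0.6), 5.0), (np.float64(0.9), 5.2), (np.float64(1.2), 6.2), (np.float64(1.5), 6.4), (np.float64(1.8), 6.5), (np.float64(2.1), 7.4), (np.float64(2.4), 7.9), (np.float64(2.7), 7.8), (np.float64(3.0), 8.6), (np.float64(3.15), 9.4), (np.float64(3.3), 8.9), (np.float64(3.45), 9.0), (np.float64(3.6), 8.7), (np.float64(3.75), 9.9), (np.float64(3.9), 9.9), (np.float64(4.05), 10.2), (np.float64(4.2), 10.0), (np.float64(4.35), 11.1), (np.float64(4.5), 11.5)]
hold [10.7, 10.2, 10.3, 10.0, 10.1, 10.0, 10.5, 10.7, 10.7, 11.0, 10.6, 9.6, 9.7, 10.8] 36.9083 [10.70436457  3.50953066  1.5937471 ]
```

Run:
```python
from h import *
f1=np.load("f1.npy");x=float(np.load("x.npy"))
P=lambda:float((state()["ft_force"]-f1)[:2]@ax)
x+=.0011;movel(tcp_for(EYE-x*ax,.016),max_speed=.01);pause(.05)
h=[]
for i in range(7): pause(.1);h.append(round(P(),1))
print(h,state()["ft_force"]-f1,state()["time"])
if np.mean(h)<11.5:
    x+=.0006;movel(tcp_for(EYE-x*ax,.016),max_speed=.01);h=[]
    for i in range(7): pause(.1);h.append(round(P(),1))
    print(h,state()["time"])
# relax to unloaded: back off forward until pull is near zero, loop opening gives ~12 mm play
d=float(np.load("d.npy"));s=state();print("before",s["tool_pos"])
x=d-.006
movel(tcp_for(EYE-x*ax,.016),max_speed=.03);pause(.1);s=state();print("relaxed",s["ft_force"]-f1,s["time"])
np.save("x.npy",x)
f=s["ft_force"]
st=movel(tcp_for(EYE-x*ax,.050),max_speed=.05,f_stop=3);s=state();print("up",st,s["tool_pos"][2]+.033,s["ft_force"]-f,s["time"])
T=capture("top")
for d in mark_of("eye","top"):
    p=(d["location"][1]*640,d["location"][0]*400);print(round(d["conf"],2),p,atz(T,p,.033))
```

```text
[11.8, 12.0, 10.9, 11.7, 11.8, 10.7, 12.0] [11.92575847  3.02627918  1.52525906] 37.9167
before [ 0.46698745  0.02075117 -0.01501816]
relaxed [-0.16816751  0.47232398  0.8221663 ] 38.55
up False 0.049796683359784724 [0.78343816 0.74443845 0.67964688] 39.3833
0.68 (296.89599999999996, 151.4) [0.65071223 0.0281819  0.033     ]
```

The pull held at 10.7–12 N for about 0.7 s, and the hook is now out of the eye. I return it to where it lay.

Run:
```python
from h import *
x=float(np.load("x.npy"));G=np.load("grasp.npz")
movel(tcp_for(EYE-(x+.05)*ax,.05),max_speed=.1)
movel(tcp_for(EYE-(x+.06)*ax,.125))
g=G["p"];A=down(np.deg2rad(60.6))
reach([g[0],g[1],.06],A)
movel([g[0],g[1],g[2]+.02],max_speed=.1);pause(.1);f=state()["ft_force"]
print(movel([g[0],g[1],g[2]-.001],max_speed=.03,f_stop=3));s=state();print(s["tool_pos"],g,s["ft_force"]-f)
release();pause(.1)
movel([g[0],g[1],.09],max_speed=.12)
reach([.30,-.40,.25],down(.5))
T=capture("top");S=capture("scene")
for k in("hook_grip","hook_tip","eye","tray_plain"):
    for d in mark_of(k,"top")[:4]:
        p=(d["location"][1]*640,d["location"][0]*400);print(k,round(d["conf"],2),np.round(p,1),np.round(atz(T,p,.01),4))
print(state()["time"])
a=cv2.resize(T["frame"][30:270,200:480],(525,450)) if 0 else cv2.resize(T["frame"][30:270,200:480],(350,300))
b=cv2.resize(S["frame"][140:320,220:460],(400,300))
cv2.imwrite("pics/end.png",np.hstack([a,b]))
```

```text
True
[ 0.43200299 -0.2080734  -0.03250608] [ 0.43245572 -0.20839319 -0.03251519] [-0.48634848  0.90790738  5.55633364]
hook_grip 0.7 [406.2 107.9] [ 0.7958 -0.3049  0.01  ]
hook_grip 0.68 [375.3 223. ] [ 0.4405 -0.2127  0.01  ]
hook_grip 0.62 [232.7 248. ] [0.3584 0.2155 0.01  ]
hook_tip 0.95 [326.1 198.3] [ 0.5127 -0.0625  0.01  ]
hook_tip 0.78 [400.6 162.3] [ 0.6268 -0.2884  0.01  ]
hook_tip 0.67 [271.9 208.1] [0.4802 0.1009 0.01  ]
eye 0.97 [298.2 151.8] [0.6531 0.0248 0.01  ]
tray_plain 0.59 [337. 109.] [ 0.7878 -0.0919  0.01  ]
47.0083
```

View pics/end.png

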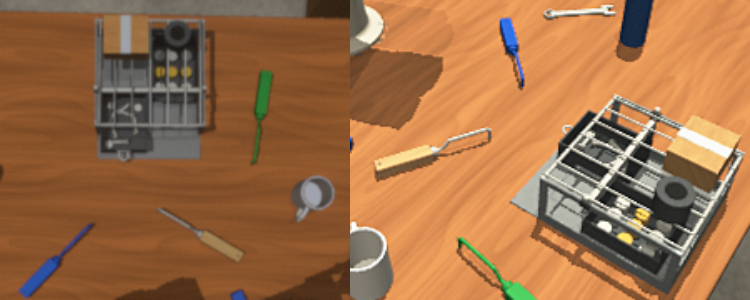

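The final picture shows the hook standing where it lay (handle (225,245), tip (160,210) in the crop). The tray is drawn out with its eye at (123,155), and everything else is undisturbed.

```bash
python3 -c "
from plant import *
print(sign_off())"
```

```text
the job is handed in; nothing more can be done
None
```

I drew the tray out to the rail and held a pull of 10.7–12 N there for about 0.7 s, then unhooked it, laid the hook back where it first lay, and handed the job in at about 47 s; my first two attempts to grip the hook closed on nothing and I pressed lightly on its handle (about 6 N) to find the height, but it did not move.

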